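# Find the free-running plating turntable, load the dish and leave it spinning

## Task

First turn each of the three plating turntables by hand through at least an eighth of a turn, pushing gently on its pins (never more than about 18 N on a turntable), and feel which one runs freely and which two bind; each must stay turned from where it stood, or still be coasting. Then set the covered dish on the free-running one, lowering it between the three pins until it lies flat on the disc before letting go. Last, push a pin to set that turntable spinning and leave it coasting by itself with the dish on it; leave everything else on the bench alone.

Things in the scene. Friction and masses are not known exactly. Their poses are not given: they have to be found in the camera images.
- turntable_a: one of three identical-looking hand-spun plating turntables: white round base 104 mm across fixed to the bench, carrying an aluminium disc 120 mm across. Origin: centre of the base's underside, on the bench, on the vertical spin axis. Two of the three have a binding bearing and one runs freely; which is which cannot be seen, and their places change from run to run.
- top_a (a point): centre of the top face of turntable_a's disc, 36 mm above the bench; it turns with the disc. z is up along the spin axis. Three upright steel pins, 8 mm thick and 38 mm tall, stand on the flat disc 50 mm from the axis (tops 74 mm above the bench), at 0, 120 and 240 degrees from this point's x axis, which a black line on the disc marks. The disc is 8 mm thick, 120 mm across.
- disc_a (a joint): turn of turntable_a's disc in rad, growing counter-clockwise seen from above, no stops, counting on past full turns; starts between -0.05 and 0.05. The free disc needs well under 1 N at a pin and coasts on for some seconds when let go, also with the dish on it; a binding one takes about 5 N at a pin to move at all and 2 N more for each rad/s of turning, and stops as soon as it is let go.
- turntable_b: one of three identical-looking hand-spun plating turntables: white round base 104 mm across fixed to the bench, carrying an aluminium disc 120 mm across. Origin: centre of the base's underside, on the bench, on the vertical spin axis. Two of the three have a binding bearing and one runs freely; which is which cannot be seen, and their places change from run to run.
- top_b (a point): centre of the top face of turntable_b's disc, 36 mm above the bench; it turns with the disc. z is up along the spin axis. Three upright steel pins, 8 mm thick and 38 mm tall, stand on the flat disc 50 mm from the axis (tops 74 mm above the bench), at 0, 120 and 240 degrees from this point's x axis, which a black line on the disc marks. The disc is 8 mm thick, 120 mm across.
- disc_b (a joint): turn of turntable_b's disc in rad, growing counter-clockwise seen from above, no stops, counting on past full turns; starts between -0.05 and 0.05. The free disc needs well under 1 N at a pin and coasts on for some seconds when let go, also with the dish on it; a binding one takes about 5 N at a pin to move at all and 2 N more for each rad/s of turning, and stops as soon as it is let go.
- turntable_c: one of three identical-looking hand-spun plating turntables: white round base 104 mm across fixed to the bench, carrying an aluminium disc 120 mm across. Origin: centre of the base's underside, on the bench, on the vertical spin axis. Two of the three have a binding bearing and one runs freely; which is which cannot be seen, and their places change from run to run.
- top_c (a point): centre of the top face of turntable_c's disc, 36 mm above the bench; it turns with the disc. z is up along the spin axis. Three upright steel pins, 8 mm thick and 38 mm tall, stand on the flat disc 50 mm from the axis (tops 74 mm above the bench), at 0, 120 and 240 degrees from this point's x axis, which a black line on the disc marks. The disc is 8 mm thick, 120 mm across.
- disc_c (a joint): turn of turntable_c's disc in rad, growing counter-clockwise seen from above, no stops, counting on past full turns; starts between -0.05 and 0.05. The free disc needs well under 1 N at a pin and coasts on for some seconds when let go, also with the dish on it; a binding one takes about 5 N at a pin to move at all and 2 N more for each rad/s of turning, and stops as soon as it is let go.
- dish: covered culture dish, one loose rigid piece, about 0.2 kg: white round body 89 mm across, 14 mm thick (lower edge bevelled 2 mm), with a central upright black round knob 24 mm thick, from 14 to 68 mm above the underside. Origin: centre of the underside, z up. It fits between a turntable's three pins with 1.5 mm to spare all round; flat on the disc, the pins rise 24 mm above the white body.
- dish_stack: stack of three clear culture dishes, 90 mm across, 48 mm tall, no knob; a bystander, leave it alone. Origin: centre of its underside.
- tube_rack: blue rack with capped tubes, 72 x 162 mm, 102 mm tall; a bystander, leave it alone. Origin: centre of its underside.
- reagent_bottle: glass bottle with white cap, 72 mm across, 115 mm tall; a bystander, leave it alone. Origin: centre of its underside.
- beaker: glass beaker, 68 mm across, 85 mm tall; a bystander, leave it alone. Origin: centre of its underside.
- vial: small amber vial, 28 mm across, 50 mm tall; a bystander, leave it alone. Origin: centre of its underside.
- tip_box: pipette-tip box, 85 x 120 mm, 57 mm tall; a bystander, leave it alone. Origin: centre of its underside.
- tube_holder: small orange tube holder, 50 x 40 mm, 42 mm tall; a bystander, leave it alone. Origin: centre of its underside.
Mind the look-alikes: they are no part of the job. What is shaped like the dish but pink or purple is not meant.

How it is judged:
On the way, in this order (a step that is already met when the one before it is completed fails the run):
1. all three turntables stand turned away from their starts, or still coast ((value of joint disc_a above 0.5 rad or value of joint disc_a below -0.5 rad or velocity of joint disc_a above 0.15 rad/s or velocity of joint disc_a below -0.15 rad/s) and (value of joint disc_b above 0.5 rad or value of joint disc_b below -0.5 rad or velocity of joint disc_b above 0.15 rad/s or velocity of joint disc_b below -0.15 rad/s) and (value of joint disc_c above 0.5 rad or value of joint disc_c below -0.5 rad or velocity of joint disc_c above 0.15 rad/s or velocity of joint disc_c below -0.15 rad/s)), for 0.3 s.
2. the dish, still in the fingers, lies flat on the disc of a turntable, between its pins (((horizontal distance between dish and top_a below 0.003 m and z of dish in the frame of top_a between -0.002 and 0.002 m) or (horizontal distance between dish and top_b below 0.003 m and z of dish in the frame of top_b between -0.002 and 0.002 m) or (horizontal distance between dish and top_c below 0.003 m and z of dish in the frame of top_c between -0.002 and 0.002 m)) and angle between dish's own z axis and vertical below 0.04 rad and contact force between the fingers and dish above 0.3 N), for 0.1 s.
At the end, for the whole second after the job is handed in: the dish, let go, rides on a turntable that coasts on by itself at more than 0.3 rad/s, flat on its disc (within 2 mm of height and 0.04 rad) and between its three pins (centred within 3 mm) (((horizontal distance between dish and top_a below 0.003 m and z of dish in the frame of top_a between -0.002 and 0.002 m and (velocity of joint disc_a above 0.3 rad/s or velocity of joint disc_a below -0.3 rad/s)) or (horizontal distance between dish and top_b below 0.003 m and z of dish in the frame of top_b between -0.002 and 0.002 m and (velocity of joint disc_b above 0.3 rad/s or velocity of joint disc_b below -0.3 rad/s)) or (horizontal distance between dish and top_c below 0.003 m and z of dish in the frame of top_c between -0.002 and 0.002 m and (velocity of joint disc_c above 0.3 rad/s or velocity of joint disc_c below -0.3 rad/s))) and angle between dish's own z axis and vertical below 0.04 rad and linear speed of dish below 0.03 m/s); the robot touches nothing.
It fails at once if a turntable pushed by the robot with more than 20 N (contact force between any of the fingers, the arm and turntable_a above 20 N or contact force between any of the fingers, the arm and turntable_b above 20 N or contact force between any of the fingers, the arm and turntable_c above 20 N).
It fails at once if a bystander pushed more than 30 mm from its place (distance of any of dish_stack, tube_rack, reagent_bottle, beaker, vial, tip_box, tube_holder from where it was at the start of the episode above 0.03 m).
It also fails if it takes over 72 s, if anything falls off the work surface, if the arm or the gripper's body presses on something with over 40 N, if the wrist force passes 120 N, or if a joint passes its speed limit or range.

## Robot

A 6-joint arm with a two-finger parallel gripper is mounted at the origin on the work surface. World frame = base frame: x ahead of the robot, y to its left, z up, the work surface at z = 0. Lengths are in m, angles in rad, forces in N, time in s.
With the tool pointing down it reaches from about 0.25 to 0.85 m from the base axis. Payload 12.5 kg.
Tool frame: the origin (TCP) lies at the very end of the fingers, on their centre line; the grasp point (between the pads) lies 19 mm behind it (bot.tcp_to_grasp is the distance from the TCP to the grasp point, in m); z points along the fingers, y is the direction in which the jaws open and shut (so a half turn about z gives the same grasp; the last joint's range is limited). The gripper opens to 93 mm and grips with 3 to 60 N. Pads are 15 mm wide; open, the fingers measure 128 mm over their backs; the gripper's body (75 mm by 188 mm) begins 65 mm behind the grasp point.
Start: joints at [1.174, 0.351, 1.652, -0, 1.139, -0.085], TCP at [0.169, 0.523, 0.219] pointing down, gripper open.
Joint ranges: [-2.75, 2.75], [-0.79, 2.1], [0.01, 2.65], [-1.57, 4.71], [0.07, 3.14], [-2.87, 2.87]. Speed limits (rad/s): [2.22, 2.22, 2.79, 3.14, 3.14, 3.14].

## Interface

Orientations are given as a rotation vector (axis times angle).
In Python, from workcell import bot gives the robot as it stands.
- The arm moves only by the tool arm_command, never from a script. Its argument "steps" is a list of rows, each an object with "hand": the opening, from 0 (shut) to 1 (fully open); "delta_pos": the shift along the tool's x, y, z in cm, a list of three; "spin": the turn about the tool's z in degrees. A call has 1 to 10 rows; each row shifts and turns the commanded pose from where the row before left it, along the tool's axes as they then stand; what a row does not reach is not made up. A row lasts 1/10 s, in which the tool goes at most 50 mm and 8.59 degrees, less where a joint would pass 70% of its speed; a pose out of reach is approached as far as the arm can. A call with a gripper value outside its range is refused whole. The fingers move at their own pace and stop on an object; the grip force is fixed at half the most. Time passes only in rows, so rows that do not move let the fingers close. It gives the time, the measured TCP pose, the force and the opening at its end, in the units of the state.
- bot.read_state(): the state, without advancing time (a new reading comes with each control period).
- bot.get_image(name): name is "side" or "top"; returns (picture, depth): 384x512x3 uint8, red, green, blue; 384x512 float32, m along the optical axis (not along the pixel's ray), 0 where there is no reading.
- bot.camera_model(name): a dict with "vfov" (degrees; the focal length in pixels is half the picture's height over the tangent of half this angle, whatever the lens; pixels are square), "cx", "cy" (the principal point, pixels), "R" (3x3) and "t" (3): a world point X has camera coordinates R X + t. Camera axes: x right, y down, z forward; pixel columns grow to the right and rows downward; lengths in m; the calibration is good to about 2 mm. A picture is of the moment at which its call begins. camera_model takes no time and is no camera call.
- bot.job_done(): hands the job in, once; it reports no verdict.
Trained networks look in the newest picture that a camera, given by its name, has taken for a name from the list of things; names that differ only in an ending like _2 or _b are one class to them, and where a whole thing is asked for, a point or a joint stands for the part that bears it (a point fixed in the world has none). Each returns a list of dicts, best first, with "confidence" (0 to 1); they miss things now and then, are a little off and sometimes report something else, mostly with a low value. They report only what shows in the picture. A call takes as long as a camera call. They do not tell look-alikes from the thing itself.
- bot.masks_of(camera, name): "mask" (384x512 bool, what is visible of it) and "centre" ([column, row] in pixels, amid what is visible of it).
- bot.place_of(camera, name): "centre" ([column, row] in pixels: a listed point, or the origin of a listed thing).
The state is a dict: "time": time; "joint_pos": joint angles; "qd": joint speeds; "joint_efforts": joint torques, N m; "ee_pos": TCP position; "orientation": TCP orientation; "wrist_force": force on the tool from outside, world axes, zero at the start; "torque": the same for the moment, N m; "width": opening from 0.0 (shut) to 1.0 (fully open).
Only numpy, scipy, OpenCV 4.12 (cv2) and the standard library are available. Lean on these libraries where they do the work, as an engineer would, in place of code of your own. Each camera call takes 0.05 s, during which the arm holds its last target.

## Working session

There is one attempt and no reset: what is moved stays moved. The work goes in short steps, Python scripts to look and compute and a tool call to move; the robot and the scene stay as the last step left them, time stands still between calls to the robot, and variables do not carry over. Pictures are saved under pics/ and viewed, and the job is handed in when it is done.

Besides the shell and the picture viewer there is one more tool, called after "Request:" as name(argument=value, ...), one argument or row to a line, values as JSON. arm_command: Moves the arm, as the interface text tells. Its arguments: {"type":"object","properties":{"steps":{"type":"array"}},"required":["steps"]}

```bash
ls; mkdir -p pics
python3 - <<'E'
from workcell import bot
import cv2,numpy as np
s=bot.read_state(); print({k:np.round(v,3) for k,v in s.items()})
for n in ["top","side"]:
    im,d=bot.get_image(n); cv2.imwrite(f"pics/{n}0.png",im[:,:,::-1]); np.save(f"/tmp/{n}d.npy",d)
    print(n,bot.camera_model(n))
    for th in ["turntable_a","top_a","dish"]:
        for r in bot.place_of(n,th): print(th,r['confidence'],np.round(r['centre'],1))
E
```

```text
pics
{'time': np.float64(0.0), 'joint_pos': array([ 1.174,  0.351,  1.652, -0.   ,  1.139, -0.085]), 'qd': array([-0.   ,  0.001, -0.003,  0.   ,  0.001, -0.001]), 'joint_efforts': array([ 0.0000e+00, -4.9731e+01, -2.8527e+01,  7.0000e-02,  2.5000e-02,
       -0.0000e+00]), 'ee_pos': array([0.169, 0.523, 0.218]), 'orientation': array([-4.880e-01, -3.103e+00,  2.000e-03]), 'wrist_force': array([ 0.216, -0.347, -0.175]), 'torque': array([-0.031, -0.044,  0.016]), 'width': np.float64(0.997)}
top {'vfov': 48.36396068100961, 'cx': 256.3995354320498, 'cy': 192.072230931106, 'R': array([[ 0.01750599, -0.99948835, -0.02676916],
       [-0.99042557, -0.01366811, -0.13736946],
       [ 0.13693329,  0.02891765, -0.99015809]]), 't': array([-0.02970145,  0.55348996,  1.30090988])}
turntable_a 0.92 [157.2 199. ]
turntable_a 0.79 [254.4 211.3]
turntable_a 0.59 [330.6 204.2]
top_a 0.94 [153.7 201.5]
top_a 0.87 [253.7 211.8]
top_a 0.69 [333.2 200.7]
top_a 0.27 [295.6 261.5]
dish 0.96 [161. 251.]
dish 0.82 [189.3 138.5]
dish 0.74 [241.1 164.3]
dish 0.62 [376.9 159.7]
side {'vfov': 57.749380684709266, 'cx': 251.0720534801666, 'cy': 192.00523762054436, 'R': array([[ 0.81477367, -0.57940833,  0.02073281],
       [-0.29490035, -0.44495193, -0.84560722],
       [ 0.49917697,  0.68286438, -0.53340283]]), 't': array([-0.47343746,  0.21173108,  0.64148057])}
turntable_a 0.92 [308.  272.9]
turntable_a 0.76 [228.5 219.8]
turntable_a 0.58 [183.3 169.4]
top_a 0.82 [311.2 263.1]
top_a 0.75 [182.  159.1]
top_a 0.67 [226.9 212.9]
top_a 0.35 [308.6 185.6]
dish 0.8 [253.6 163.9]
dish 0.75 [406.8 292. ]
dish 0.67 [132.6 183.4]
dish 0.55 [264.4 192.9]
```

View pics/top0.png

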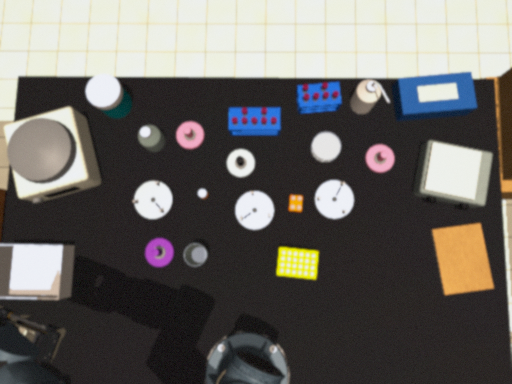

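View pics/side0.png

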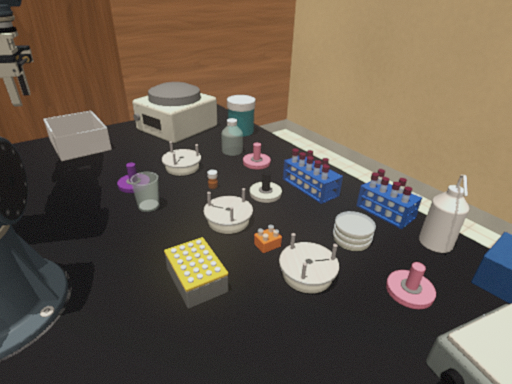

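The top view shows turntables at about (153,200), (254,211) and (334,199). The white dish with the black knob is at (241,163). The pink pieces (190,135) and (380,158) and the purple one (159,252) are look-alikes.

```bash
cat > h.py <<'E'
import numpy as np,cv2
from workcell import bot
def cam(n):
    m=bot.camera_model(n); f=192/np.tan(np.radians(m['vfov']/2)); return f,m['cx'],m['cy'],np.array(m['R']),np.array(m['t'])
def proj(n,X):
    f,cx,cy,R,t=cam(n); c=np.atleast_2d(X)@R.T+t; return np.c_[cx+f*c[:,0]/c[:,2],cy+f*c[:,1]/c[:,2]]
def onz(n,uv,z):
    f,cx,cy,R,t=cam(n); uv=np.atleast_2d(uv); d=np.c_[(uv[:,0]-cx)/f,(uv[:,1]-cy)/f,np.ones(len(uv))]@R; C=-R.T@t
    return C+d*((z-C[2])/d[:,2])[:,None]
def cloud(n,d):
    f,cx,cy,R,t=cam(n); v,u=np.mgrid[:384,:512]; c=np.stack([(u-cx)/f*d,(v-cy)/f*d,d],-1); return (c-t)@R
def rect(n,im,c,z,half=0.08,res=0.0004):
    # orthorectified patch at height z: col = +x right, row = +y up
    N=int(2*half/res); xs=c[0]-half+res*np.arange(N); ys=c[1]+half-res*np.arange(N)
    X,Y=np.meshgrid(xs,ys); p=proj(n,np.c_[X.ravel(),Y.ravel(),np.full(X.size,z)]).astype(np.float32)
    return cv2.remap(im,p[:,0].reshape(N,N),p[:,1].reshape(N,N),cv2.INTER_CUBIC)
E
python3 - <<'E'
from h import *
im=cv2.imread('pics/top0.png'); d=np.load('/tmp/topd.npy'); P=cloud('top',d)
sim=cv2.imread('pics/side0.png'); sd=np.load('/tmp/sided.npy'); SP=cloud('side',sd)
T=[(153.7,201.5),(253.7,211.8),(333.2,200.7)]; S=[(182,159.1),(226.9,212.9),(311.2,263.1)]
row=[];row2=[]
for a,b in zip(T,S):
    c=onz('top',a,.036)[0]; e=onz('side',b,.036)[0]
    for Q,I,nm in ((P,im,'t'),(SP,sim,'s')):
        m=(np.hypot(Q[...,0]-c[0],Q[...,1]-c[1])<.075)&(Q[...,2]>.028)&(Q[...,2]<.045)
        pts=Q[m]; (cc,r)=cv2.minEnclosingCircle((pts[:,:2]*1000).astype(np.float32)); print(nm,m.sum(),np.round(pts.mean(0),4),np.round(cc,1),r,'z',np.median(pts[:,2]))
    print('net',c,e)
    row.append(rect('top',im,c,.036)); row2.append(rect('top',im,c,.074))
row2=[rect('side',sim,onz('top',a,.036)[0],.036) for a in T]
cv2.imwrite('pics/r0.png',cv2.resize(np.vstack([np.hstack(row),np.hstack(row2)]),(780,520)))
c=onz('top',(241,163),.014)[0]; print('dish',c, onz('side',(264.4,192.9),.0)[0])
for nm,Q in(('t',P),('s',SP)):
    r=np.hypot(Q[...,0]-c[0],Q[...,1]-c[1]); m=(r<.06)&(Q[...,2]>.008)&(Q[...,2]<.022); k=(r<.04)&(Q[...,2]>.06)&(Q[...,2]<.08); k2=(r<.04)&(Q[...,2]>.03)
    print(nm,m.sum(),Q[m].mean(0),cv2.minEnclosingCircle((Q[m][:,:2]*1000).astype(np.float32)),k.sum(),Q[k].mean(0) if k.any() else '',k2.sum(), Q[k2].mean(0))
for nm,uv,z in [('vial',(202,193),.05),('orange',(296,203),.042),('tipbox',(298,263),.057),('rack',(255,120),.1),('stack',(326,147),.048),('pink',(190,135),.014),('pink2',(380,158),.014),('bott',(148,131),.115),('beaker',(195,254),.085),('purple',(159,252),.014)]: print(nm,onz('top',uv,z)[0].round(3))
E
```

```text
t 1085 [0.525  0.3043 0.0356] [525.7 305.1] 60.47001647949219 z 0.03558238816212061
s 560 [0.5241 0.2944 0.0348] [529.1 300.3] 63.008907318115234 z 0.03493549639723752
net [0.51973785 0.30167904 0.036     ] [0.523266   0.29040548 0.036     ]
t 1114 [ 0.4964 -0.0155  0.0353] [497.2 -14.3] 60.220481872558594 z 0.03525495737484351
s 1125 [ 0.4946 -0.0232  0.035 ] [497.7 -18.3] 61.15739822387695 z 0.035097166296084836
net [ 0.49197442 -0.01364849  0.036     ] [ 0.48716902 -0.02946088  0.036     ]
t 1124 [ 0.5345 -0.2627  0.0351] [ 535.7 -262.6] 60.43260955810547 z 0.03502111817492697
s 1948 [ 0.5321 -0.2699  0.0352] [ 536.1 -266. ] 60.74180221557617 z 0.035285918496335694
net [ 0.53033835 -0.26046836  0.036     ] [ 0.53644672 -0.27148837  0.036     ]
dish [0.65100884 0.03093285 0.014     ] [0.65385882 0.03675915 0.        ]
t 511 [0.6495306  0.03221052 0.01368984] ((648.3111572265625, 24.59294891357422), 52.500675201416016) 49 [0.65070644 0.032789   0.06724389] 60 [0.64906313 0.03228951 0.06358182]
s 402 [0.64704891 0.0225929  0.01321528] ((652.479248046875, 29.94257354736328), 45.42218017578125) 45 [0.65045523 0.02694257 0.0656726 ] 130 [0.64822401 0.02512417 0.05181543]
vial [0.547 0.148 0.05 ]
orange [ 0.521 -0.145  0.042]
tipbox [ 0.338 -0.151  0.057]
rack [ 0.768 -0.015  0.1  ]
stack [ 0.698 -0.237  0.048]
pink [0.742 0.2   0.014]
pink2 [ 0.673 -0.414  0.014]
bott [0.725 0.308 0.115]
beaker [0.359 0.157 0.085]
purple [0.363 0.283 0.014]
```

View pics/r0.png

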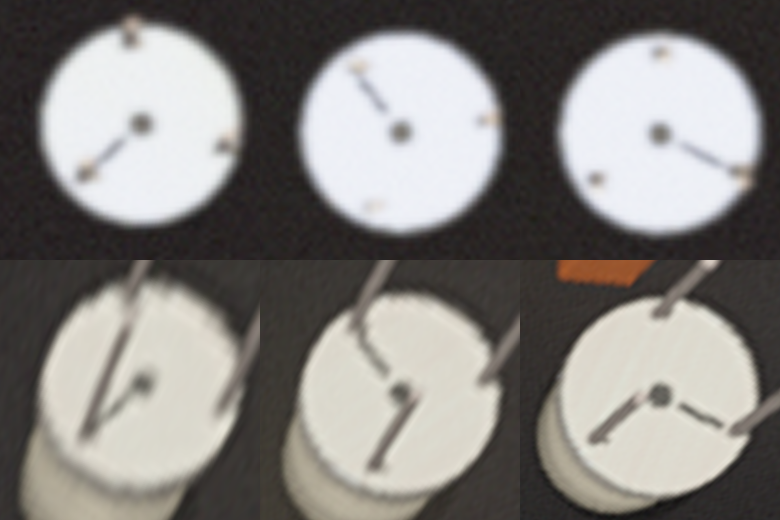

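Run:
```python
from h import *
for nm in('top','side'):
    im=cv2.imread(f'pics/{nm}0.png')
    for k,c in zip('LMR',[(.526,.3045),(.4975,-.0155),(.536,-.264)]):
        p=cv2.cvtColor(rect(nm,im,c,.036),cv2.COLOR_BGR2GRAY)
        p=cv2.GaussianBlur(p,(0,0),3).astype(float)
        pts=[]
        for a in np.radians(np.arange(0,360,5)):
            r=np.arange(.052,.070,.0004); u=(r*np.cos(a)+.08)/.0004; v=(.08-r*np.sin(a))/.0004
            g=cv2.remap(p.astype(np.float32),u.astype(np.float32)[None],v.astype(np.float32)[None],1)[0]
            dg=np.diff(g); i=dg.argmin()
            if 0<i<len(dg)-1 and dg[i]<-2: pts.append([c[0]+r[i]*np.cos(a),c[1]+r[i]*np.sin(a)])
        pts=np.array(pts)
        from scipy.optimize import least_squares
        s=least_squares(lambda q:np.hypot(pts[:,0]-q[0],pts[:,1]-q[1])-q[2],[*c,.06],loss='soft_l1',f_scale=.001)
        print(nm,k,len(pts),(s.x*1000).round(1))
    # dish
    c=(.65,.031)
    big=[cv2.resize(rect(nm,im,c,z),(390,390)) for z in(.014,.068)]
    cv2.imwrite(f'pics/d_{nm}.png',np.hstack(big))
```

```text
top L 72 [526.8 305.1  61.1]
top M 72 [498.6 -15.   61. ]
top R 72 [ 536.3 -262.6   61. ]
side L 72 [526.8 304.7  61.5]
side M 72 [498.1 -16.2  60.9]
side R 71 [ 536.  -264.1   60.4]
```

```bash
python3 -c "
import cv2,numpy as np
cv2.imwrite('pics/dd.png',np.vstack([cv2.resize(cv2.imread('pics/d_top.png'),(580,290)),cv2.resize(cv2.imread('pics/d_side.png'),(580,290))]))"
```

```text
(no output)
```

View pics/dd.png

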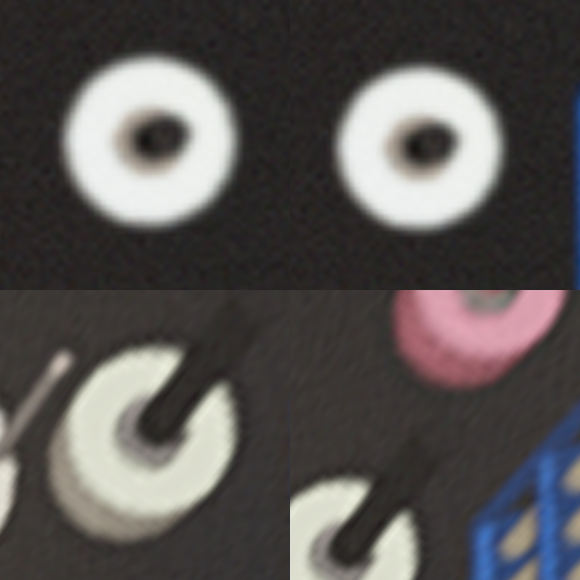

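Request:
arm_command(
  steps=[
    {"hand": 0,"delta_pos": [0,0,0],"spin": -6},
    {"hand": 0,"delta_pos": [0,0,0],"spin": -6},
    {"hand": 0,"delta_pos": [0,0,0],"spin": -5.9},
  ],
)

```text
time: 0.7
ee_pos: [0.1687, 0.5234, 0.2186]
orientation: [0.008, -3.142, 0.0]
wrist_force: [-0.1, -0.5, 0.5]
width: 0.788
```

Request:
arm_command(
  steps=[
    {"hand": 0,"delta_pos": [-4,-2.64,0.2],"spin": 0},
    {"hand": 0,"delta_pos": [-4,-2.64,0.2],"spin": 0},
    {"hand": 0,"delta_pos": [-4,-2.64,0.2],"spin": 0},
    {"hand": 0,"delta_pos": [-4,-2.64,0.2],"spin": 0},
    {"hand": 0,"delta_pos": [-4,-2.64,0.2],"spin": 0},
    {"hand": 0,"delta_pos": [-4,-2.64,0.2],"spin": 0},
    {"hand": 0,"delta_pos": [-4,-2.64,0.2],"spin": 0},
    {"hand": 0,"delta_pos": [-4,-2.64,1],"spin": 0},
    {"hand": 0,"delta_pos": [-4,-2.64,2],"spin": 0},
    {"hand": 0,"delta_pos": [-4,-2.64,2],"spin": 0},
  ],
)

```text
time: 1.7
ee_pos: [0.5675, 0.2604, 0.1558]
orientation: [-0.001, 3.141, 0.001]
wrist_force: [0.5, 0.9, 1.0]
width: 0.006
```

Request:
arm_command(
  steps=[
    {"hand": 0,"delta_pos": [0,0,0],"spin": 0},
    {"hand": 0,"delta_pos": [0,0,0],"spin": 0},
  ],
)

```text
time: 1.9
ee_pos: [0.566, 0.261, 0.1554]
orientation: [-0.002, -3.14, 0.0]
wrist_force: [-0.5, 0.0, 0.2]
width: 0.005
```

Request:
arm_command(
  steps=[
    {"hand": 0,"delta_pos": [-0.3,-0.2,2.5],"spin": 0},
    {"hand": 0,"delta_pos": [-0.3,0,2.5],"spin": 0},
    {"hand": 0,"delta_pos": [0,0,2.5],"spin": 0},
    {"hand": 0,"delta_pos": [0,0,1.8],"spin": 0},
    {"hand": 0,"delta_pos": [0,0,1.0],"spin": 0},
    {"hand": 0,"delta_pos": [0,0,0],"spin": 0},
    {"hand": 0,"delta_pos": [0,0.2,0],"spin": 0},
    {"hand": 0,"delta_pos": [0,0.3,0],"spin": 0},
  ],
)

```text
time: 2.7
ee_pos: [0.5724, 0.2653, 0.0545]
orientation: [-0.001, 3.14, 0.001]
wrist_force: [-0.7, -0.2, 0.1]
width: 0.005
```

Run:
```python
from h import *
im,d=bot.get_image('side'); cv2.imwrite("pics/s1.png",im[:,:,::-1]); print(bot.read_state()['ee_pos'])
```

```text
[0.57231982 0.26564711 0.0543273 ]
```

View pics/s1.png

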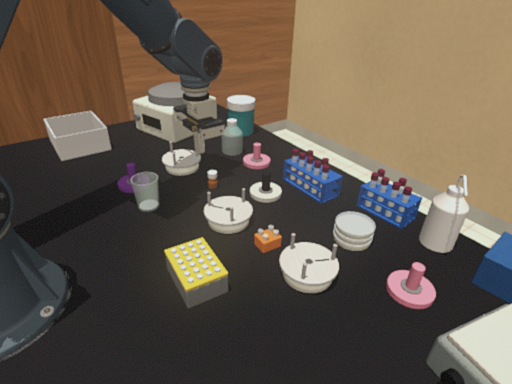

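The closed fingers are at about (200,148), beside the far pin of the left turntable at (182,160). I'm pushing in +y.

Request:
arm_command(
  steps=[
    {"hand": 0,"delta_pos": [0,0.3,0],"spin": 0},
    {"hand": 0,"delta_pos": [0,0.3,0],"spin": 0},
    {"hand": 0,"delta_pos": [0,0.3,0],"spin": 0},
    {"hand": 0,"delta_pos": [0,0.3,0],"spin": 0},
  ],
)

```text
time: 3.15
ee_pos: [0.5731, 0.2759, 0.0536]
orientation: [-0.001, 3.139, -0.002]
wrist_force: [5.1, -7.5, 1.3]
width: 0.001
```

Request:
arm_command(
  steps=[
    {"hand": 0,"delta_pos": [0,0.3,0],"spin": 0},
    {"hand": 0,"delta_pos": [0,0.3,0],"spin": 0},
    {"hand": 0,"delta_pos": [0,0.3,0],"spin": 0},
    {"hand": 0,"delta_pos": [0,0.3,0],"spin": 0},
  ],
)

```text
time: 3.55
ee_pos: [0.5729, 0.288, 0.0536]
orientation: [-0.001, 3.14, -0.001]
wrist_force: [2.7, -6.2, 0.7]
width: 0.001
```

Request:
arm_command(
  steps=[
    {"hand": 0,"delta_pos": [0,0.3,0],"spin": 0},
    {"hand": 0,"delta_pos": [0,0.3,0],"spin": 0},
    {"hand": 0,"delta_pos": [0,0.3,0],"spin": 0},
    {"hand": 0,"delta_pos": [0,0.3,0],"spin": 0},
    {"hand": 0,"delta_pos": [0,0.3,0],"spin": 0},
  ],
)

```text
time: 4.05
ee_pos: [0.5715, 0.3029, 0.0533]
orientation: [0.001, -3.14, 0.003]
wrist_force: [-4.5, -7.2, 5.5]
width: 0.006
```

Run:
```python
from h import *
s=bot.read_state(); print(s['ee_pos'],s['wrist_force'],s['torque'])
im,d=bot.get_image('side'); I=im[:,:,::-1]; cv2.imwrite("pics/s2.png",cv2.resize(I[90:200,130:270],(700,550),interpolation=cv2.INTER_CUBIC))
```

```text
[0.57150267 0.30287681 0.05332391] [-4.5410476  -7.17773212  5.47981463] [-1.25390922  0.73149314  0.06432263]
```

View pics/s2.png

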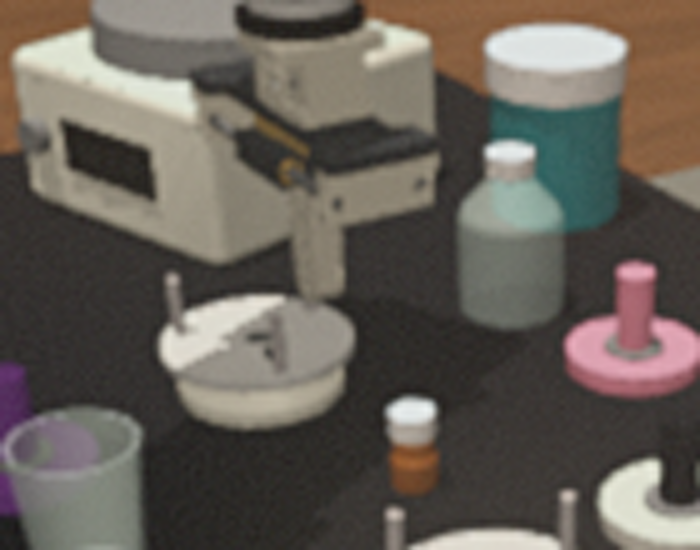

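Request:
arm_command(
  steps=[
    {"hand": 0,"delta_pos": [0,-0.5,0],"spin": 0},
    {"hand": 0,"delta_pos": [0,-0.5,0],"spin": 0},
    {"hand": 0,"delta_pos": [0,0,-2],"spin": 0},
    {"hand": 0,"delta_pos": [0,0,-3],"spin": 0},
    {"hand": 0,"delta_pos": [0,-3,-3],"spin": 0},
    {"hand": 0,"delta_pos": [0,-4,-3],"spin": 0},
    {"hand": 0,"delta_pos": [0,-4,0],"spin": 0},
  ],
)

```text
time: 4.8
ee_pos: [0.5736, 0.1829, 0.1673]
orientation: [-0.002, 3.135, 0.003]
wrist_force: [1.5, -0.2, -0.4]
width: 0.006
```

Run:
```python
from h import *
s=bot.read_state(); print(s['ee_pos'],s['wrist_force'])
im,d=bot.get_image('side'); I=im[:,:,::-1]
cv2.imwrite("pics/s3.png",np.hstack([cv2.resize(rect('side',I,(.527,.305),.036),(400,400)),cv2.resize(I[90:210,130:250],(400,400),interpolation=cv2.INTER_CUBIC)]))
```

```text
[0.57359293 0.18289385 0.1672503 ] [ 1.46958327 -0.15278276 -0.42607362]
```

View pics/s3.png

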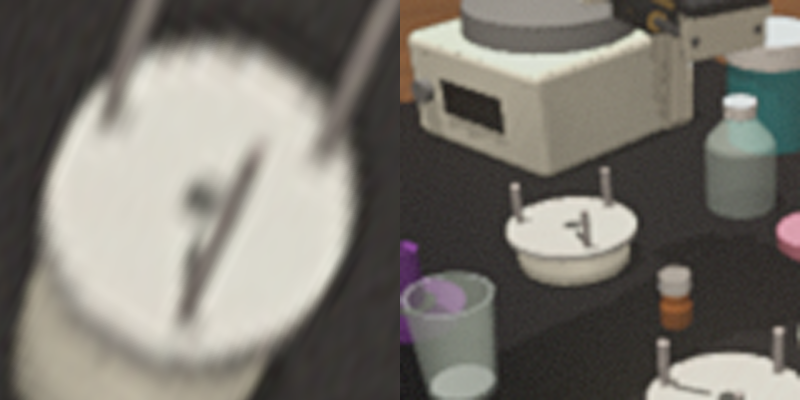

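Left turntable binds: it took 6–7 N to push, and the marked pin turned from 223° to 263°, about 0.70 rad. Next is the middle one.

Request:
arm_command(
  steps=[
    {"hand": 0,"delta_pos": [1.5,-3.5,0],"spin": 0},
    {"hand": 0,"delta_pos": [1.75,-3.5,0],"spin": 0},
    {"hand": 0,"delta_pos": [1.75,-3.5,0],"spin": 0},
    {"hand": 0,"delta_pos": [1.75,-3.5,0],"spin": 0},
    {"hand": 0,"delta_pos": [1.75,-3.5,1],"spin": 0},
    {"hand": 0,"delta_pos": [1.75,-3.5,1.5],"spin": 0},
    {"hand": 0,"delta_pos": [1.75,-3.5,2],"spin": 0},
    {"hand": 0,"delta_pos": [0,0,2],"spin": 0},
    {"hand": 0,"delta_pos": [0,0,2],"spin": 0},
    {"hand": 0,"delta_pos": [0,0,0],"spin": 0},
  ],
)

```text
time: 5.85
ee_pos: [0.4507, -0.0615, 0.0765]
orientation: [-0.001, -3.138, -0.001]
wrist_force: [-0.1, 0.1, 0.3]
width: 0.007
```

Request:
arm_command(
  steps=[
    {"hand": 0,"delta_pos": [0,0,1.2],"spin": 0},
    {"hand": 0,"delta_pos": [0,0,1.1],"spin": 0},
    {"hand": 0,"delta_pos": [0,0,0],"spin": 0},
    {"hand": 0,"delta_pos": [-0.3,0,0],"spin": 0},
    {"hand": 0,"delta_pos": [-0.3,0,0],"spin": 0},
    {"hand": 0,"delta_pos": [-0.3,0,0],"spin": 0},
    {"hand": 0,"delta_pos": [-0.3,0,0],"spin": 0},
    {"hand": 0,"delta_pos": [-0.3,0,0],"spin": 0},
    {"hand": 0,"delta_pos": [-0.3,0,0],"spin": 0},
  ],
)

```text
time: 6.75
ee_pos: [0.4704, -0.0614, 0.0552]
orientation: [-0.001, 3.142, -0.0]
wrist_force: [-1.2, -0.1, -0.1]
width: 0.005
```

Request:
arm_command(
  steps=[
    {"hand": 0,"delta_pos": [-0.3,0,0],"spin": 0},
    {"hand": 0,"delta_pos": [-0.3,0,0],"spin": 0},
    {"hand": 0,"delta_pos": [-0.3,0,0],"spin": 0},
  ],
)

```text
time: 7.05
ee_pos: [0.4793, -0.0614, 0.0551]
orientation: [0.001, -3.142, -0.0]
wrist_force: [-0.1, -0.3, 0.3]
width: 0.006
```

Run:
```python
from h import *
s=bot.read_state(); print(s['ee_pos'],s['wrist_force'])
im,d=bot.get_image('side'); I=im[:,:,::-1]
cv2.imwrite("pics/s4.png",np.hstack([cv2.resize(rect('side',I,(.498,-.015),.036),(400,400)),cv2.resize(I[130:270,160:300],(400,400),interpolation=cv2.INTER_CUBIC)]))
```

```text
[ 0.47933613 -0.06136699  0.05512753] [-0.14611986 -0.34140488  0.3313811 ]
```

View pics/s4.png

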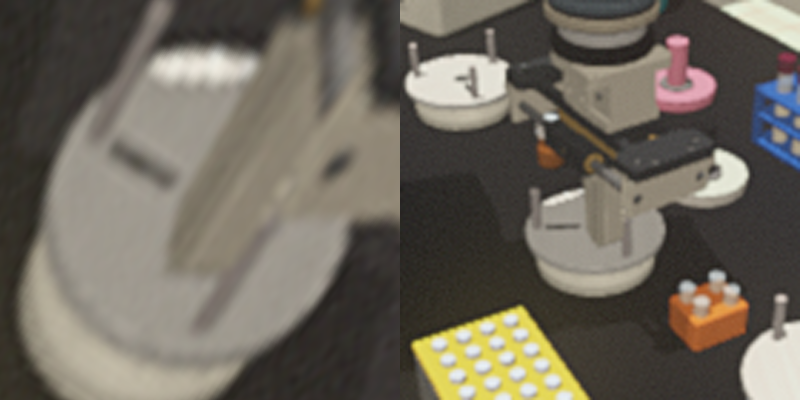

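Request:
arm_command(
  steps=[
    {"hand": 0,"delta_pos": [-0.4,0,0],"spin": 0},
    {"hand": 0,"delta_pos": [-0.4,0,0],"spin": 0},
    {"hand": 0,"delta_pos": [-0.4,0,0],"spin": 0},
    {"hand": 0,"delta_pos": [-0.4,0,0],"spin": 0},
    {"hand": 0,"delta_pos": [-0.4,0,0],"spin": 0},
    {"hand": 0,"delta_pos": [-0.4,0,0],"spin": 0},
  ],
)

```text
time: 7.7
ee_pos: [0.5034, -0.0614, 0.0551]
orientation: [0.001, -3.142, -0.0]
wrist_force: [-0.2, 0.1, 0.2]
width: 0.004
```

Request:
arm_command(
  steps=[
    {"hand": 0,"delta_pos": [0.5,0,0],"spin": 0},
    {"hand": 0,"delta_pos": [0,0,-3],"spin": 0},
    {"hand": 0,"delta_pos": [0,0,-3],"spin": 0},
    {"hand": 0,"delta_pos": [0,-1,-3],"spin": 0},
    {"hand": 0,"delta_pos": [-1,-4,-2],"spin": 0},
    {"hand": 0,"delta_pos": [-1,-4,0],"spin": 0},
  ],
)

```text
time: 8.3
ee_pos: [0.5192, -0.1525, 0.1682]
orientation: [-0.004, 3.137, -0.003]
wrist_force: [0.3, 1.0, -0.1]
width: 0.003
```

Run:
```python
from h import *
s=bot.read_state(); print(s['ee_pos'],s['wrist_force'])
L=[]
for i in range(2):
    im,d=bot.get_image('side'); I=im[:,:,::-1]
    L.append(cv2.resize(rect('side',I,(.498,-.015),.036),(400,400)))
cv2.imwrite("pics/s5.png",np.hstack(L))
```

```text
[ 0.51918866 -0.15245471  0.16818547] [ 0.26682613  1.00367479 -0.11233781]
```

View pics/s5.png

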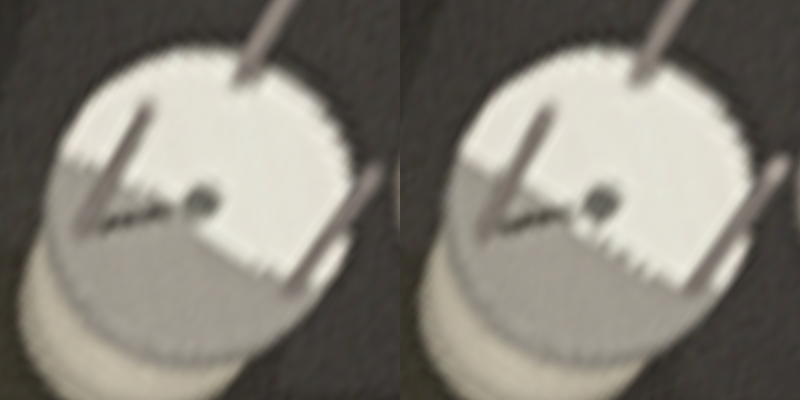

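Middle turntable runs freely: under 0.5 N, marked pin from 122° to 192°, and it moved on ahead of the fingers. Now the right one.

Request:
arm_command(
  steps=[
    {"hand": 0,"delta_pos": [-1.5,-4,0],"spin": 0},
    {"hand": 0,"delta_pos": [-1.5,-4,0],"spin": 0},
    {"hand": 0,"delta_pos": [-1.5,-4,0],"spin": 0},
    {"hand": 0,"delta_pos": [-1.5,-4,1],"spin": 0},
    {"hand": 0,"delta_pos": [0,0,2.5],"spin": 0},
    {"hand": 0,"delta_pos": [0,0,2.5],"spin": 0},
    {"hand": 0,"delta_pos": [0,0,2.5],"spin": 0},
    {"hand": 0,"delta_pos": [0,0,2.5],"spin": 0},
    {"hand": 0,"delta_pos": [0,0,0],"spin": 0},
    {"hand": 0,"delta_pos": [0,0,0],"spin": 0},
  ],
)

```text
time: 9.4
ee_pos: [0.5781, -0.3108, 0.0554]
orientation: [0.001, -3.141, -0.001]
wrist_force: [0.0, 0.1, 0.7]
width: 0.002
```

Request:
arm_command(
  steps=[
    {"hand": 0,"delta_pos": [-0.2,0.2,0],"spin": 0},
    {"hand": 0,"delta_pos": [-0.1,0.3,0],"spin": 0},
    {"hand": 0,"delta_pos": [0,0.3,0],"spin": 0},
    {"hand": 0,"delta_pos": [0,0.3,0],"spin": 0},
  ],
)

```text
time: 9.8
ee_pos: [0.5831, -0.302, 0.0568]
orientation: [-0.001, 3.136, -0.007]
wrist_force: [7.7, -10.8, -2.5]
width: 0.009
```

Request:
arm_command(
  steps=[
    {"hand": 0,"delta_pos": [0,0.3,0],"spin": 0},
    {"hand": 0,"delta_pos": [0,0.3,0],"spin": 0},
    {"hand": 0,"delta_pos": [0,0.3,0],"spin": 0},
    {"hand": 0,"delta_pos": [0,0.3,0],"spin": 0},
    {"hand": 0,"delta_pos": [0,0.3,0],"spin": 0},
  ],
)

```text
time: 10.3
ee_pos: [0.583, -0.2867, 0.0568]
orientation: [-0.001, 3.137, -0.006]
wrist_force: [3.6, -6.6, 1.1]
width: 0.004
```

Request:
arm_command(
  steps=[
    {"hand": 0,"delta_pos": [0,0.3,0],"spin": 0},
    {"hand": 0,"delta_pos": [0,0.3,0],"spin": 0},
    {"hand": 0,"delta_pos": [0,0.3,0],"spin": 0},
    {"hand": 0,"delta_pos": [0,0.3,0],"spin": 0},
    {"hand": 0,"delta_pos": [0,0.3,0],"spin": 0},
  ],
)

```text
time: 10.8
ee_pos: [0.5824, -0.2714, 0.0567]
orientation: [-0.001, 3.138, -0.005]
wrist_force: [0.4, -6.2, 3.0]
width: 0.006
```

Request:
arm_command(
  steps=[
    {"hand": 0,"delta_pos": [0,-0.5,0],"spin": 0},
    {"hand": 0,"delta_pos": [0,-0.5,0],"spin": 0},
    {"hand": 0,"delta_pos": [0,0,-2],"spin": 0},
    {"hand": 0,"delta_pos": [0,0,-4],"spin": 0},
    {"hand": 0,"delta_pos": [0,0,-4],"spin": 0},
  ],
)

```text
time: 11.3
ee_pos: [0.5806, -0.2804, 0.1558]
orientation: [0.001, -3.14, -0.002]
wrist_force: [0.4, 0.9, 0.7]
width: 0.006
```

Run:
```python
from h import *
s=bot.read_state(); print(s['ee_pos'],s['wrist_force'])
im,d=bot.get_image('side'); I=im[:,:,::-1]
cv2.imwrite("pics/s6.png",np.hstack([cv2.resize(rect('side',I,c,.036),(390,390)) for c in((.536,-.264),(.498,-.015))]))
```

```text
[ 0.58064194 -0.2803813   0.15581566] [0.40000479 0.90573894 0.71932129]
```

View pics/s6.png

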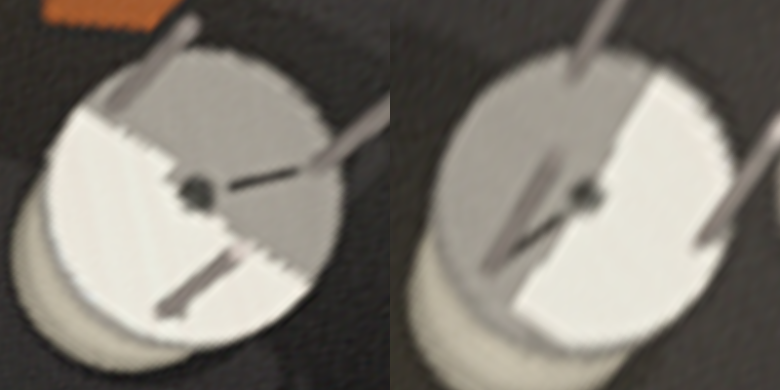

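Right turntable binds too (6–7 N, black line from −26° to +13°, about 0.68 rad). The middle one is still coasting. Going for the dish.

Request:
arm_command(
  steps=[
    {"hand": 0.65,"delta_pos": [-0.9,3.9,0],"spin": 0},
    {"hand": 0.65,"delta_pos": [-0.9,3.9,0],"spin": 0},
    {"hand": 0.65,"delta_pos": [-0.9,3.9,0],"spin": 0},
    {"hand": 0.65,"delta_pos": [-0.9,3.9,0],"spin": 0},
    {"hand": 0.65,"delta_pos": [-0.9,3.9,0],"spin": 0},
    {"hand": 0.65,"delta_pos": [-0.9,3.9,0],"spin": 0},
    {"hand": 0.65,"delta_pos": [-0.9,3.9,0],"spin": 0},
    {"hand": 0.65,"delta_pos": [-0.9,3.9,1.5],"spin": 0},
    {"hand": 0.65,"delta_pos": [0,0,0],"spin": 0},
    {"hand": 0.65,"delta_pos": [0,0,0],"spin": 0},
  ],
)

```text
time: 12.35
ee_pos: [0.6528, 0.032, 0.1396]
orientation: [0.003, -3.141, 0.0]
wrist_force: [0.1, -0.9, 0.6]
width: 0.654
```

Run:
```python
from h import *
s=bot.read_state(); print(s['ee_pos'],s['orientation'])
im,d=bot.get_image('side'); I=im[:,:,::-1]; cv2.imwrite("pics/s7.png",cv2.resize(I[80:260,160:400],(720,540),interpolation=cv2.INTER_CUBIC))
```

```text
[0.65281936 0.03200549 0.13962215] [ 3.01017224e-03 -3.14055789e+00  2.31552054e-04]
```

View pics/s7.png

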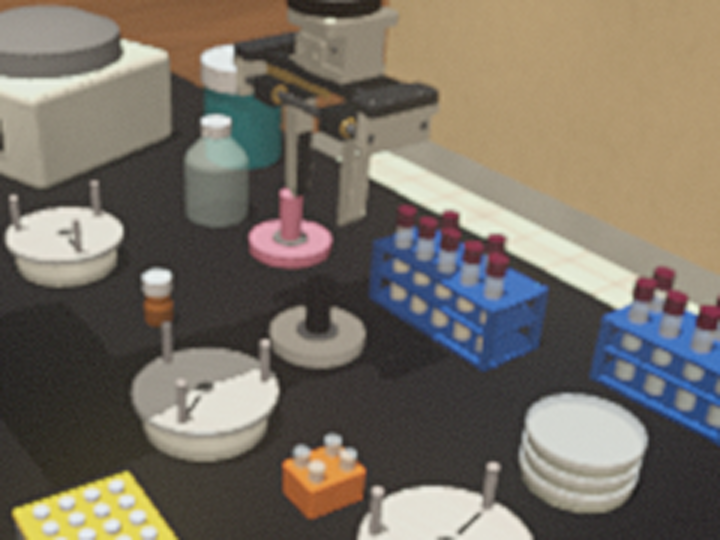

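The open jaws are above the knob (dish at crop (318,330)), clear of the rack. Descending.

Request:
arm_command(
  steps=[
    {"hand": 0.65,"delta_pos": [0,0.1,2.5],"spin": 0},
    {"hand": 0.65,"delta_pos": [0,0,2.5],"spin": 0},
    {"hand": 0.65,"delta_pos": [0,0,2.5],"spin": 0},
    {"hand": 0.65,"delta_pos": [0,0,2],"spin": 0},
    {"hand": 0.65,"delta_pos": [0,0,1.2],"spin": 0},
    {"hand": 0.65,"delta_pos": [0,0,0],"spin": 0},
    {"hand": 0.65,"delta_pos": [0,0,0],"spin": 0},
  ],
)

```text
time: 13.1
ee_pos: [0.6535, 0.0321, 0.034]
orientation: [0.0, 3.141, -0.0]
wrist_force: [0.7, -0.2, 0.3]
width: 0.651
```

Run:
```python
from h import *
s=bot.read_state(); print(s['ee_pos'],s['wrist_force'])
im,d=bot.get_image('side'); I=im[:,:,::-1]; cv2.imwrite("pics/s8.png",cv2.resize(I[120:240,200:360],(720,540),interpolation=cv2.INTER_CUBIC))
```

```text
[0.65353649 0.03208467 0.0340368 ] [ 0.70159573 -0.23149165  0.31949425]
```

View pics/s8.png

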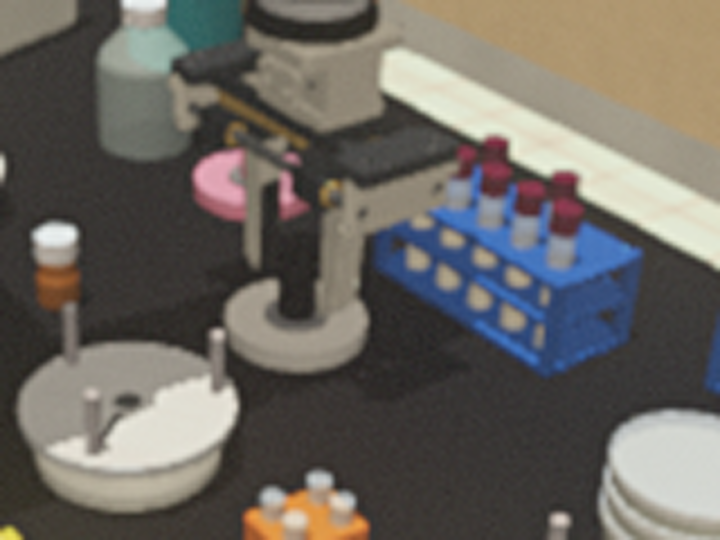

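The fingers straddle the knob at crop (298,265). Closing.

Request:
arm_command(
  steps=[
    {"hand": 0,"delta_pos": [0,0,0.3],"spin": 0},
    {"hand": 0,"delta_pos": [0,0,0],"spin": 0},
    {"hand": 0,"delta_pos": [0,0,0],"spin": 0},
    {"hand": 0,"delta_pos": [0,0,0],"spin": 0},
    {"hand": 0,"delta_pos": [0,0,0],"spin": 0},
    {"hand": 0,"delta_pos": [0,0,0],"spin": 0},
    {"hand": 0,"delta_pos": [0,0,0],"spin": 0},
  ],
)

```text
time: 13.85
ee_pos: [0.6531, 0.0328, 0.0302]
orientation: [-0.001, 3.141, 0.0]
wrist_force: [0.2, -0.8, 2.3]
width: 0.252
```

Request:
arm_command(
  steps=[
    {"hand": 0,"delta_pos": [0,0,-2],"spin": 0},
    {"hand": 0,"delta_pos": [0,0,-3],"spin": 0},
    {"hand": 0,"delta_pos": [0,0,-3],"spin": 0},
    {"hand": 0,"delta_pos": [0,0,-1],"spin": 0},
    {"hand": 0,"delta_pos": [0,0,0],"spin": 0},
  ],
)

```text
time: 14.35
ee_pos: [0.6535, 0.0327, 0.121]
orientation: [-0.001, 3.14, -0.0]
wrist_force: [0.8, -0.3, -1.2]
width: 0.252
```

Run:
```python
from h import *
s=bot.read_state(); print(s['ee_pos'],s['wrist_force'],s['width'],s['time'])
for n in('side','top'):
    im,d=bot.get_image(n); I=im[:,:,::-1]; cv2.imwrite(f"pics/{n}9f.png",I); np.save(f'/tmp/{n}9.npy',d)
I=cv2.imread('pics/side9f.png');J=cv2.imread('pics/top9f.png')
cv2.imwrite("pics/s9.png",np.hstack([cv2.resize(I[100:250,190:340],(400,400),interpolation=cv2.INTER_CUBIC),cv2.resize(J[110:260,170:320],(400,400),interpolation=cv2.INTER_CUBIC)]))
```

```text
[0.65354004 0.03274937 0.12097032] [ 0.82776896 -0.33084027 -1.18585429] 0.2522235134272971 14.35
```

View pics/s9.png

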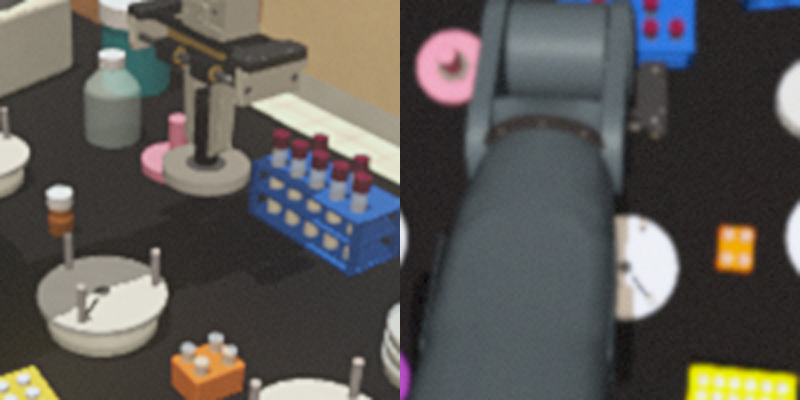

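Request:
arm_command(
  steps=[
    {"hand": 0,"delta_pos": [2,-0.6,0],"spin": 0},
    {"hand": 0,"delta_pos": [3,-0.9,0],"spin": 0},
    {"hand": 0,"delta_pos": [3.5,-1.1,0],"spin": 0},
    {"hand": 0,"delta_pos": [3.5,-1.1,0],"spin": 0},
    {"hand": 0,"delta_pos": [2.5,-0.8,0.2],"spin": 0},
    {"hand": 0,"delta_pos": [1,-0.3,0.2],"spin": 0},
    {"hand": 0,"delta_pos": [0,0,0.2],"spin": 0},
    {"hand": 0,"delta_pos": [0,0,0],"spin": 0},
    {"hand": 0,"delta_pos": [0,0,0],"spin": 0},
  ],
)

```text
time: 15.35
ee_pos: [0.4991, -0.0151, 0.1139]
orientation: [-0.001, 3.141, 0.0]
wrist_force: [0.5, 1.1, -1.8]
width: 0.253
```

```bash
cat >> h.py <<'E'
from scipy.optimize import least_squares
def fitc(nm,I,c,z,R,lo=.010,hi=.010,show=None,amin=0,amax=360):
    p=cv2.cvtColor(rect(nm,I,c,z),cv2.COLOR_BGR2GRAY); p=cv2.GaussianBlur(p,(0,0),2).astype(np.float32); pts=[]
    for a in np.radians(np.arange(amin,amax,4)):
        r=np.arange(R-lo,R+hi,.0004); u=(r*np.cos(a)+.08)/.0004; v=(.08-r*np.sin(a))/.0004
        g=cv2.remap(p,u.astype(np.float32)[None],v.astype(np.float32)[None],1)[0]; dg=np.diff(g); i=dg.argmin()
        if 0<i<len(dg)-1 and dg[i]<-2: pts.append([c[0]+r[i]*np.cos(a),c[1]+r[i]*np.sin(a)])
    pts=np.array(pts); s=least_squares(lambda q:np.hypot(pts[:,0]-q[0],pts[:,1]-q[1])-R,list(c),loss='soft_l1',f_scale=.0005)
    res=np.hypot(pts[:,0]-s.x[0],pts[:,1]-s.x[1])-R
    return s.x,len(pts),np.sum(abs(res)<.001),pts
E
python3 - <<'E'
from h import *
s=bot.read_state(); print(s['ee_pos'],s['orientation'],s['time'])
im,d=bot.get_image('side'); I=np.ascontiguousarray(im[:,:,::-1]); cv2.imwrite('pics/side10f.png',I); np.save('/tmp/side10.npy',d)
e=s['ee_pos']; zu=e[2]-.0302
print('underside',zu)
A=rect('side',I,(.498,-.016),zu+.014); B=rect('side',I,(.498,-.016),zu+.002); 
cv2.imwrite('pics/s10.png',np.hstack([cv2.resize(A,(390,390)),cv2.resize(I[130:270,160:300],(390,390),interpolation=cv2.INTER_CUBIC)]))
E
```

```text
[ 0.49906246 -0.01512101  0.11385817] [-1.47784747e-03  3.14132233e+00  3.74800312e-05] 15.35
underside 0.0836581657554971
```

View pics/s10.png

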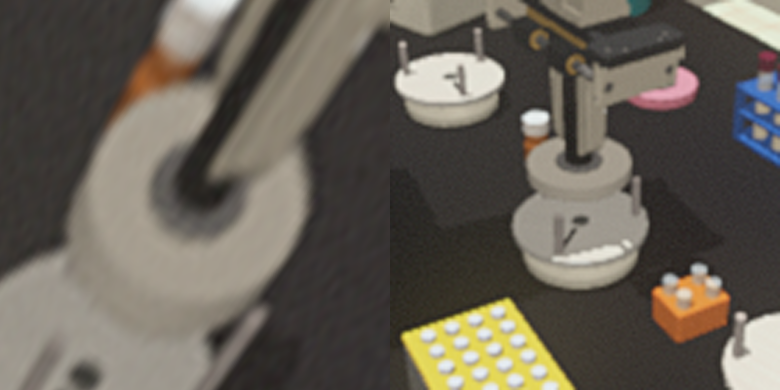

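Run:
```python
from h import *
I=cv2.imread('pics/side10f.png'); I9=cv2.imread('pics/side9f.png'); I0=cv2.imread('pics/side0.png')
zu=.0837
for lab,J,c,z in(('hover',I,(.4988,-.0145),zu+.014),('lifted',I9,(.6535,.033),.0908+.014),('bench',I0,(.6525,.033),.014)):
  for rng in((0,360),(-30,190)):
    x,n,k,p=fitc('side',J,c,z,.0445,lo=.006,hi=.006,amin=rng[0],amax=rng[1]); print(lab,rng,(x*1000).round(1),n,k)
x,n,k,p=fitc('side',I0,(.498,-.016),.036,.060); print('disc',(x*1000).round(1),n,k)
x,n,k,p=fitc('side',I0,(.498,-.016),.036,.060,amin=-30,amax=190); print('disc',(x*1000).round(1),n,k)
# top cam bench
x,n,k,p=fitc('top',cv2.imread('pics/top0.png'),(.6528,.0332),.014,.0445); print('top bench',(x*1000).round(1),n,k)
x,n,k,p=fitc('top',cv2.imread('pics/top0.png'),(.4985,-.015),.036,.060); print('top disc',(x*1000).round(1),n,k)
```

```text
hover (0, 360) [499.3 -14.6] 57 41
hover (-30, 190) [499.3 -14.2] 41 32
lifted (0, 360) [653.7  32.3] 36 17
lifted (-30, 190) [654.1  33.2] 27 13
bench (0, 360) [653.2  32.3] 83 33
bench (-30, 190) [654.   34.4] 48 34
disc [498.  -16.4] 89 50
disc [498.6 -15.2] 54 39
top bench [652.7  33.4] 90 31
top disc [498.5 -15. ] 90 50
```

Request:
arm_command(
  steps=[
    {"hand": 0,"delta_pos": [0.05,-0.03,0.4],"spin": 0},
    {"hand": 0,"delta_pos": [0,0,0.4],"spin": 0},
    {"hand": 0,"delta_pos": [0,0,0.1],"spin": 0},
    {"hand": 0,"delta_pos": [0,0,0.1],"spin": 0},
    {"hand": 0,"delta_pos": [0,0,0],"spin": 0},
  ],
)

```text
time: 15.9
ee_pos: [0.4975, -0.0156, 0.104]
orientation: [0.001, -3.141, -0.0]
wrist_force: [-1.0, 0.0, -1.5]
width: 0.256
```

Request:
arm_command(
  steps=[
    {"hand": 0,"delta_pos": [0,0,0.1],"spin": 0},
    {"hand": 0,"delta_pos": [0,0,0],"spin": 0},
  ],
)

```text
time: 16.1
ee_pos: [0.4975, -0.0157, 0.1031]
orientation: [-0.001, 3.142, 0.0]
wrist_force: [0.3, -0.1, -3.0]
width: 0.25
```

Request:
arm_command(
  steps=[
    {"hand": 0,"delta_pos": [0,0,0.1],"spin": 0},
    {"hand": 0,"delta_pos": [0,0,0],"spin": 0},
  ],
)

```text
time: 16.3
ee_pos: [0.4975, -0.0157, 0.1021]
orientation: [0.001, -3.142, -0.0]
wrist_force: [-0.8, -0.3, -1.5]
width: 0.256
```

Request:
arm_command(
  steps=[
    {"hand": 0,"delta_pos": [-0.1,0,0],"spin": 0},
    {"hand": 0,"delta_pos": [0,0,0],"spin": 0},
  ],
)

```text
time: 16.5
ee_pos: [0.4987, -0.0157, 0.1022]
orientation: [-0.001, 3.141, -0.0]
wrist_force: [-0.3, -0.2, -1.6]
width: 0.251
```

Request:
arm_command(
  steps=[
    {"hand": 0,"delta_pos": [0,0,0.1],"spin": 0},
    {"hand": 0,"delta_pos": [0,0,0.1],"spin": 0},
  ],
)

```text
time: 16.7
ee_pos: [0.4986, -0.0157, 0.1001]
orientation: [-0.001, 3.142, -0.0]
wrist_force: [0.6, 0.1, -1.4]
width: 0.252
```

Request:
arm_command(
  steps=[
    {"hand": 0,"delta_pos": [0,0,0.1],"spin": 0},
    {"hand": 0,"delta_pos": [0,0,0.1],"spin": 0},
  ],
)

```text
time: 16.9
ee_pos: [0.4985, -0.0157, 0.098]
orientation: [0.001, -3.142, 0.0]
wrist_force: [-0.2, -0.2, -1.5]
width: 0.252
```

Run:
```python
from h import *
s=bot.read_state(); print(s['ee_pos'],s['wrist_force'],s['torque'],s['time'])
im,d=bot.get_image('side'); I=np.ascontiguousarray(im[:,:,::-1]); cv2.imwrite('pics/side11f.png',I)
zu=s['ee_pos'][2]-.0302; print(zu)
print(fitc('side',I,(.4985,-.015),zu+.014,.0445,lo=.006,hi=.006)[:3])
cv2.imwrite('pics/s11.png',np.hstack([cv2.resize(rect('side',I,(.498,-.016),.074),(390,390)),cv2.resize(I[150:250,180:280],(390,390),interpolation=cv2.INTER_CUBIC)]))
```

```text
[ 0.49852937 -0.01565694  0.09801607] [-0.23034585 -0.1715621  -1.51829011] [0.05467269 0.00692508 0.00602462] 16.9
0.06781607190701941
(array([ 0.49840314, -0.0147762 ]), 56, np.int64(41))
```

View pics/s11.png

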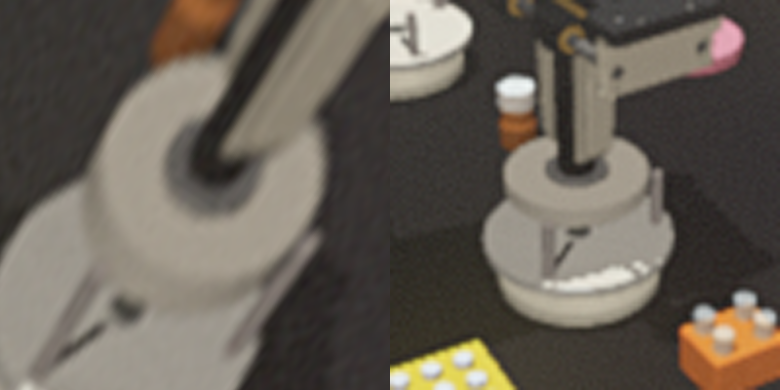

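Run:
```python
from h import *
I=cv2.imread('pics/side11f.png'); S=6
u0,v0=190,160
J=cv2.resize(I[v0:v0+90,u0:u0+110],None,fx=S,fy=S,interpolation=cv2.INTER_CUBIC)
def pl(P,col,closed=False):
    q=((proj('side',P)-[u0,v0]+.5)*S).astype(np.int32); cv2.polylines(J,[q],closed,col,1,cv2.LINE_AA)
t=np.linspace(0,2*np.pi,90)
circ=lambda c,r,z:np.c_[c[0]+r*np.cos(t),c[1]+r*np.sin(t),np.full(90,z)]
c=(.4984,-.0155)
pl(circ(c,.06,.036),(0,255,0),True)
for z in(.068,.082): pl(circ(c,.0445,z),(0,0,255),True)
a=np.radians(float(__import__('os').environ.get('A','238')))
for k in range(3):
    b=a+k*2.0944; x=c[0]+.05*np.cos(b);y=c[1]+.05*np.sin(b)
    pl(np.array([[x,y,.036],[x,y,.074]]),(255,0,0)); pl(circ((x,y),.004,.074),(255,0,0),True)
cv2.imwrite('pics/s12.png',J)
```

```text
(no output)
```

View pics/s12.png

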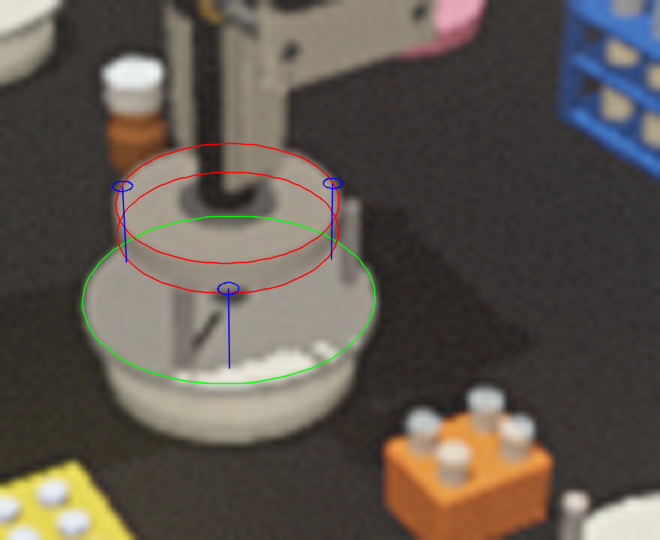

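Run:
```python
from h import *
I=cv2.imread('pics/side11f.png'); S=6
u0,v0=190,160
J=cv2.resize(I[v0:v0+90,u0:u0+110],None,fx=S,fy=S,interpolation=cv2.INTER_CUBIC)
t=np.linspace(0,2*np.pi,90)
c=(.4984,-.0155)
a=np.radians(221)
for k in range(3):
    b=a+k*2.0944; x=c[0]+.05*np.cos(b);y=c[1]+.05*np.sin(b)
    q=((proj('side',np.array([[x,y,.036],[x,y,.074]]))-[u0,v0]+.5)*S).astype(int); print(q.tolist()); cv2.line(J,tuple(q[0]-[10,0]),tuple(q[1]-[10,0]),(255,0,0),1)
cv2.imwrite('pics/s13.png',J)
```

```text
[[192, 365], [190, 286]]
[[346, 277], [347, 200]]
[[148, 247], [145, 171]]
```

View pics/s13.png

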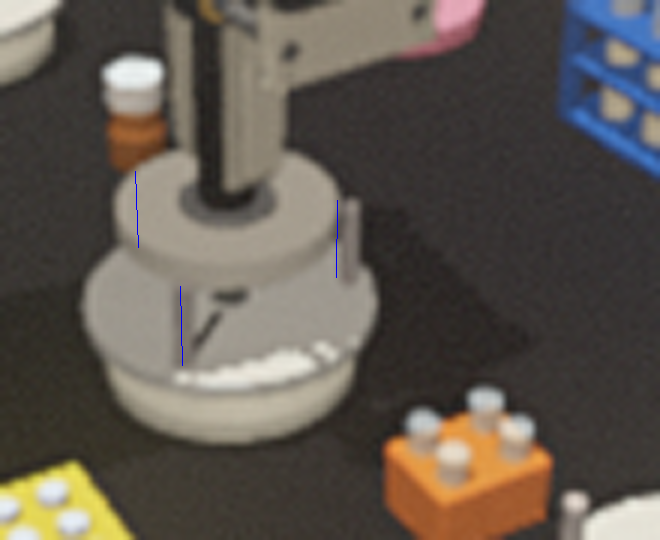

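Overlay fits: dish outline concentric with the disc and pin tops just above its underside. Lowering on.

Request:
arm_command(
  steps=[
    {"hand": 0,"delta_pos": [0,0,0.2],"spin": 0},
    {"hand": 0,"delta_pos": [0,0,0.2],"spin": 0},
    {"hand": 0,"delta_pos": [0,0,0.2],"spin": 0},
  ],
)

```text
time: 17.25
ee_pos: [0.4985, -0.0157, 0.0919]
orientation: [0.001, -3.142, 0.0]
wrist_force: [0.4, -0.2, -2.2]
width: 0.253
```

Request:
arm_command(
  steps=[
    {"hand": 0,"delta_pos": [0,0,0.2],"spin": 0},
    {"hand": 0,"delta_pos": [0,0,0.3],"spin": 0},
    {"hand": 0,"delta_pos": [0,0,0.3],"spin": 0},
  ],
)

```text
time: 17.55
ee_pos: [0.4985, -0.0157, 0.0839]
orientation: [0.001, -3.142, 0.0]
wrist_force: [-0.3, -0.1, -2.1]
width: 0.252
```

Request:
arm_command(
  steps=[
    {"hand": 0,"delta_pos": [0,0,0.3],"spin": 0},
    {"hand": 0,"delta_pos": [0,0,0.3],"spin": 0},
    {"hand": 0,"delta_pos": [0,0,0.3],"spin": 0},
    {"hand": 0,"delta_pos": [0,0,0.2],"spin": 0},
    {"hand": 0,"delta_pos": [0,0,0],"spin": 0},
  ],
)

```text
time: 18.05
ee_pos: [0.4984, -0.0156, 0.0728]
orientation: [0.001, -3.141, -0.0]
wrist_force: [-0.5, -0.5, -1.7]
width: 0.257
```

Request:
arm_command(
  steps=[
    {"hand": 0,"delta_pos": [0,0,0.2],"spin": 0},
    {"hand": 0,"delta_pos": [0,0,0.2],"spin": 0},
    {"hand": 0,"delta_pos": [0,0,0.1],"spin": 0},
    {"hand": 0,"delta_pos": [0,0,0],"spin": 0},
  ],
)

```text
time: 18.45
ee_pos: [0.4985, -0.0156, 0.068]
orientation: [0.001, -3.141, -0.0]
wrist_force: [-0.3, -0.6, -1.8]
width: 0.252
```

Request:
arm_command(
  steps=[
    {"hand": 0,"delta_pos": [0,0,0.1],"spin": 0},
    {"hand": 0,"delta_pos": [0,0,0],"spin": 0},
  ],
)

```text
time: 18.65
ee_pos: [0.4985, -0.0157, 0.0671]
orientation: [0.001, -3.142, 0.0]
wrist_force: [1.0, 0.3, -1.3]
width: 0.254
```

Request:
arm_command(
  steps=[
    {"hand": 0,"delta_pos": [0,0,0.05],"spin": 0},
    {"hand": 0,"delta_pos": [0,0,0],"spin": 0},
  ],
)

```text
time: 18.85
ee_pos: [0.4985, -0.0157, 0.0666]
orientation: [0.001, -3.142, 0.0]
wrist_force: [0.1, 1.0, -1.8]
width: 0.253
```

Request:
arm_command(
  steps=[
    {"hand": 0,"delta_pos": [0,0,0.05],"spin": 0},
    {"hand": 0,"delta_pos": [0,0,0],"spin": 0},
  ],
)

```text
time: 19.05
ee_pos: [0.4986, -0.0157, 0.0662]
orientation: [-0.001, 3.142, -0.0]
wrist_force: [-0.7, -0.1, -0.4]
width: 0.253
```

Request:
arm_command(
  steps=[
    {"hand": 0,"delta_pos": [0,0,0.05],"spin": 0},
    {"hand": 0,"delta_pos": [0,0,0],"spin": 0},
  ],
)

```text
time: 19.25
ee_pos: [0.4986, -0.0157, 0.0661]
orientation: [-0.001, 3.141, -0.0]
wrist_force: [-4.4, 0.3, 7.5]
width: 0.255
```

Run:
```python
from h import *
s=bot.read_state(); print(s['ee_pos'],s['wrist_force'],s['time'])
im,d=bot.get_image('side'); I=np.ascontiguousarray(im[:,:,::-1]); cv2.imwrite('pics/side14f.png',I)
print(fitc('side',I,(.4985,-.015),.05,.0445,lo=.006,hi=.006)[:3])
cv2.imwrite('pics/s14.png',cv2.resize(I[150:250,180:280],(590,590),interpolation=cv2.INTER_CUBIC))
```

```text
[ 0.4986147  -0.01566424  0.06614827] [-4.36877955  0.33957649  7.47408324] 19.25
(array([ 0.49909564, -0.014602  ]), 50, np.int64(25))
```

View pics/s14.png

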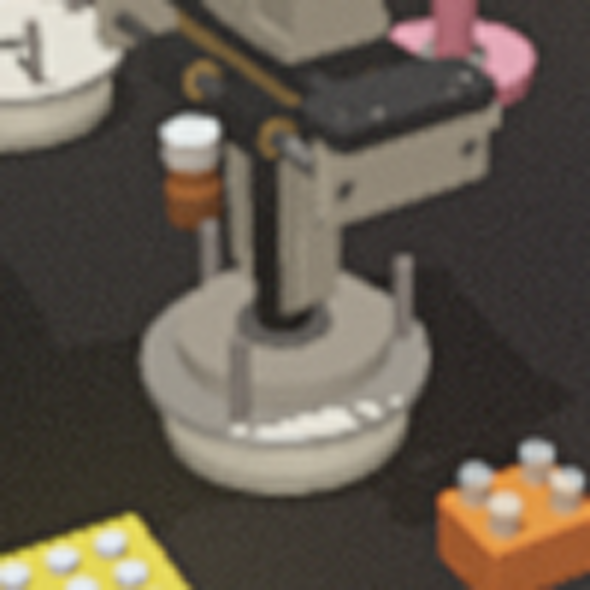

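Dish seated flat between the pins (7.5 N support). I'm opening only a little, to stay clear of the pins, then lifting.

Request:
arm_command(
  steps=[
    {"hand": 0.26,"delta_pos": [0,0,0],"spin": 0},
    {"hand": 0.3,"delta_pos": [0,0,0],"spin": 0},
    {"hand": 0.42,"delta_pos": [0,0,0],"spin": 0},
    {"hand": 0.42,"delta_pos": [0,0,0],"spin": 0},
    {"hand": 0.42,"delta_pos": [0,0,-0.5],"spin": 0},
    {"hand": 0.42,"delta_pos": [0,0,-1.5],"spin": 0},
    {"hand": 0.42,"delta_pos": [0,0,-3],"spin": 0},
    {"hand": 0.42,"delta_pos": [0,0,-3],"spin": 0},
  ],
)

```text
time: 20.1
ee_pos: [0.4982, -0.0156, 0.1467]
orientation: [0.001, -3.141, -0.0]
wrist_force: [0.5, 0.1, 0.5]
width: 0.421
```

Run:
```python
from h import *
s=bot.read_state(); print(s['ee_pos'],s['wrist_force'],s['time'],s['width'])
im,d=bot.get_image('side'); I=np.ascontiguousarray(im[:,:,::-1]); cv2.imwrite('pics/side15f.png',I)
for z,R in((.05,.0445),(.036,.06)): print(fitc('side',I,(.4985,-.015),z,R,lo=.006,hi=.006)[:3])
cv2.imwrite('pics/s15.png',np.hstack([cv2.resize(I[130:250,180:300],(390,390),interpolation=cv2.INTER_CUBIC),cv2.resize(rect('side',I,(.4985,-.0155),.036),(390,390))]))
```

```text
[ 0.49823974 -0.01561896  0.14665442] [0.53490763 0.11975403 0.52484408] 20.1 0.4214316842570113
(array([ 0.49923263, -0.01460024]), 57, np.int64(36))
(array([ 0.49830652, -0.01638887]), 78, np.int64(46))
```

View pics/s15.png

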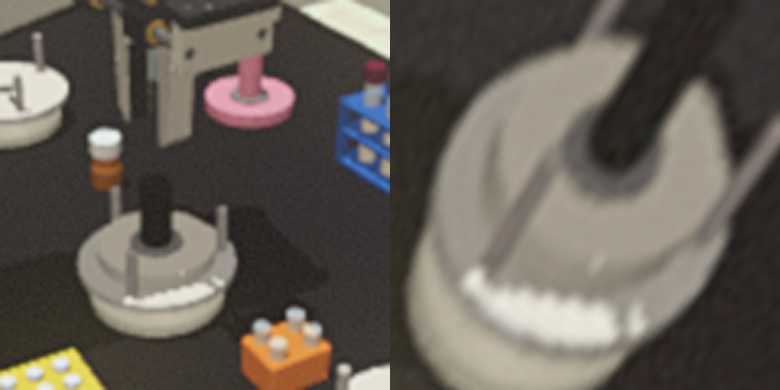

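Dish released and seated. Moving the closed fingers beside the pin at about 339°.

Request:
arm_command(
  steps=[
    {"hand": 0,"delta_pos": [-2,-2,0],"spin": 0},
    {"hand": 0,"delta_pos": [-2.6,-3,0],"spin": 0},
    {"hand": 0,"delta_pos": [0,0,0],"spin": 0},
    {"hand": 0,"delta_pos": [0,0,2],"spin": 0},
    {"hand": 0,"delta_pos": [0,0,2.5],"spin": 0},
    {"hand": 0,"delta_pos": [0,0,2.5],"spin": 0},
    {"hand": 0,"delta_pos": [0,0,1.6],"spin": 0},
    {"hand": 0,"delta_pos": [0,0,0],"spin": 0},
    {"hand": 0,"delta_pos": [0,0,0],"spin": 0},
  ],
)

```text
time: 21.05
ee_pos: [0.5446, -0.0654, 0.0601]
orientation: [0.001, -3.142, -0.0]
wrist_force: [0.2, -0.1, -0.4]
width: 0.006
```

Run:
```python
from h import *
s=bot.read_state(); print(s['ee_pos'],s['wrist_force'],s['time'],s['width'])
im,d=bot.get_image('side'); I=np.ascontiguousarray(im[:,:,::-1]); cv2.imwrite('pics/s16.png',np.hstack([cv2.resize(I[130:250,180:300],(390,390),interpolation=cv2.INTER_CUBIC),cv2.resize(rect('side',I,(.4985,-.0155),.036),(390,390))]))
```

```text
[ 0.54455423 -0.06539927  0.06009751] [ 0.16495666 -0.05843567 -0.39582194] 21.05 0.00554512768663246
```

View pics/s16.png

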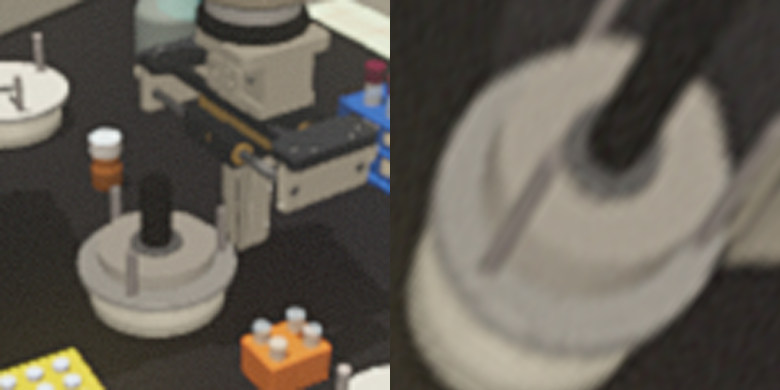

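Request:
arm_command(
  steps=[
    {"hand": 0,"delta_pos": [0,0.4,0],"spin": 0},
    {"hand": 0,"delta_pos": [0,0.3,0],"spin": 0},
    {"hand": 0,"delta_pos": [0,0.3,0],"spin": 0},
    {"hand": 0,"delta_pos": [0,0.3,0],"spin": 0},
    {"hand": 0,"delta_pos": [0,0.4,0],"spin": 0},
    {"hand": 0,"delta_pos": [0,0.6,0],"spin": 0},
    {"hand": 0,"delta_pos": [0,0.8,0],"spin": 0},
    {"hand": 0,"delta_pos": [0,1.0,0],"spin": 0},
    {"hand": 0,"delta_pos": [0,0.8,0],"spin": 0},
    {"hand": 0,"delta_pos": [0,-0.4,0],"spin": 0},
  ],
)

```text
time: 22.1
ee_pos: [0.5445, -0.0193, 0.0596]
orientation: [0.004, -3.141, -0.0]
wrist_force: [-0.3, 0.5, -0.1]
width: 0.005
```

Request:
arm_command(
  steps=[
    {"hand": 0,"delta_pos": [-0.5,-0.5,-2.5],"spin": 0},
    {"hand": 0,"delta_pos": [0,0,-4],"spin": 0},
    {"hand": 0,"delta_pos": [0,0,-3],"spin": 0},
  ],
)

```text
time: 22.4
ee_pos: [0.5498, -0.0261, 0.1564]
orientation: [-0.001, 3.141, -0.0]
wrist_force: [0.5, 0.1, 0.2]
width: 0.005
```

Run:
```python
from h import *
s=bot.read_state(); print(s['ee_pos'],s['wrist_force'],s['time'])
L=[]
for i in range(3):
    im,d=bot.get_image('side'); I=np.ascontiguousarray(im[:,:,::-1]); L.append(cv2.resize(rect('side',I,(.4985,-.0155),.036),(260,260)))
    for z,R in((.05,.0445),(.036,.06)): print(fitc('side',I,(.4985,-.015),z,R,lo=.006,hi=.006)[:3])
M=cv2.resize(I[130:250,180:300],(260,260),interpolation=cv2.INTER_CUBIC)
cv2.imwrite('pics/s17.png',np.vstack([np.hstack(L[:2]),np.hstack([L[2],M])]))
```

```text
[ 0.54982534 -0.02606565  0.15644036] [0.51598387 0.1167261  0.23770377] 22.4
(array([ 0.49966756, -0.01530502]), 57, np.int64(30))
(array([ 0.4984595 , -0.01635333]), 77, np.int64(38))
(array([ 0.49957798, -0.01514052]), 65, np.int64(32))
(array([ 0.49833912, -0.01654875]), 79, np.int64(47))
(array([ 0.49951677, -0.01526005]), 67, np.int64(33))
(array([ 0.49858524, -0.0163711 ]), 79, np.int64(44))
```

View pics/s17.png

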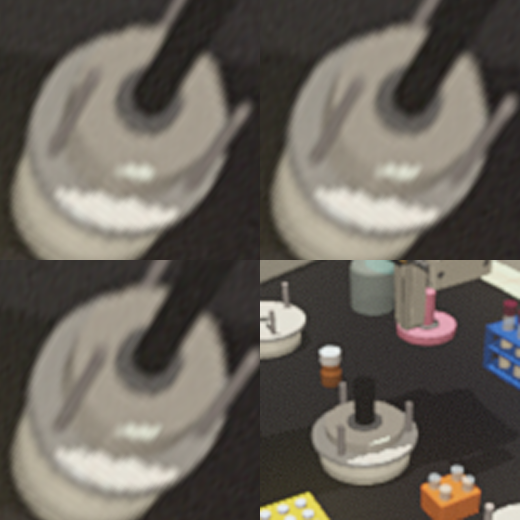

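The pin base moves from about (55,150) to (62,166) in the patch over 0.1 s, which is about 1.5–2 rad/s. The dish is concentric and the arm is clear, so I'm handing in.

```bash
python3 -c "
from workcell import bot
print(bot.job_done())"
```

```text
the job is handed in; nothing more can be done
None
```

I turned all three turntables, set the dish on the free one (the middle) and left it coasting with the dish on it. I handed the job in at about 22.5 s; it reports no verdict.

- **Finding the free one:** The left and right turntables bind. They took a steady 6–7 N to push, with one peak of about 13 N on the right one as it started to move. They stayed turned by about 0.70 and 0.68 rad. The middle one moved at under 0.5 N, turned at least 1.2 rad and kept coasting.
- **Placing the dish:** I lowered it between the pins until the wrist force showed support (7.5 N at the expected height, fingers still closed). Then I opened the fingers a little and lifted away. The picture showed it flat between the pins.
- **Last checks:**
  - After the final push, three pictures over 0.1 s showed the middle turntable turning at very roughly 1.5–2 rad/s.
  - The dish was between the pins and the arm was clear, about 50 mm above the knob.
  - The side-camera fits put the dish centre 1.2–1.9 mm from the disc centre, slightly more than the 1.5 mm clearance allows. I put that down to fit noise; it is inside the 3 mm limit.
- **Not rechecked:** I did not measure the other items on the bench again at the end. I saw no sign of touching any of them.

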